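# Fit the hot-air nozzle and set the heat dial

### The arm

A 7-joint arm with a two-finger parallel gripper is mounted at the origin on the work surface. World frame = base frame: x ahead of the robot, y to its left, z up, the work surface at z = 0. Lengths are in m, angles in degrees, forces in N, time in s.
With the tool pointing down it reaches from about 0.425 to 0.95 m from the base axis. Payload 16.7 kg.
Tool frame: the origin (TCP) lies at the centre of the arm's flange, where the gripper is bolted on; the fingertips stand 199 mm ahead of it and the grasp point (between the pads) lies 180 mm ahead of it (ctrl.tip_extent is the distance from the TCP to the fingertips, in m); z points along the fingers, y is the direction in which the jaws open and shut (so a half turn about z gives the same grasp; the last joint's range is limited). The gripper opens to 94 mm and grips with 3 to 60 N. Pads are 16 mm wide; open, the fingers measure 119 mm over their backs; the gripper's body (75 mm by 177 mm) begins 78 mm behind the grasp point.
Start: joints at [-82.248, 24.414, 4.234, 92.017, -1.954, 63.644, -3.845], TCP at [0.19, 0.648, 0.405] pointing down, gripper open.
Joint ranges: [-163.25, 163.25], [-28.42, 122.38], [-70.27, 78.77], [12.13, 141.07], [-58.53, 238.53], [9.26, 117.41], [-156.51, 156.51]. Speed limits (degrees/s): [108.29, 108.29, 136.94, 136.94, 172.46, 172.46, 172.46].

### API

Orientations are given as [roll, pitch, yaw] about the fixed x, y, z axes, in that order (R = Rz(yaw) Ry(pitch) Rx(roll)).
In Python, from station import ctrl gives the robot as it stands. The module is installed in compiled form; this text tells all that it offers.
- The arm moves only by the tool jog_arm, never from a script. Its argument "increments" is a list that holds one entry, the list of rows, each a list of 7 numbers: the shift along the tool's x, y, z in cm, then the turn, a rotation vector about the tool's x, y, z in rad, then the opening, from -1 (shut) to 1 (fully open), so that 0 is half open. In form: [[[dx, dy, dz, ax, ay, az, grip], ...]]. A call has 1 to 20 rows; each row shifts and turns the commanded pose from where the row before left it, along the tool's axes as they then stand; what a row does not reach is not made up. A row lasts 1/8 s, in which the tool goes at most 62.5 mm and 10.7 degrees, less where a joint would pass 70% of its speed; a pose out of reach is approached as far as the arm can. A call with a gripper value outside its range is refused whole. The fingers move at their own pace and stop on an object; the grip force is fixed at half the most. Time passes only in rows, so rows that do not move let the fingers close. It gives the time, the measured TCP pose, the force and the opening at its end, in the units of the state.
- ctrl.read_state(): the state, without advancing time (a new reading comes with each control period).
- ctrl.camera(name): name is "side" or "top" or "wrist"; returns the picture (420x560x3 uint8, red, green, blue); there is no depth.
- ctrl.camera_params(name): a dict with "vfov" (degrees; the focal length in pixels is half the picture's height over the tangent of half this angle, whatever the lens; pixels are square), "cx", "cy" (the principal point, pixels), "origin" and "orientation" of the camera in the world. Camera axes: x right, y down, z forward; pixel columns grow to the right and rows downward; lengths in m; the calibration is good to about 2 mm. A picture is of the moment at which its call begins: read the wrist's pose just before it. camera_params takes no time and is no camera call; for the wrist camera it gives the pose at the moment of the call.
- ctrl.hand_in(): hands the job in, once; it reports no verdict.
Trained networks look in the newest picture that a camera, given by its name, has taken for a name from the list of things; names that differ only in an ending like _2 or _b are one class to them, and where a whole thing is asked for, a point or a joint stands for the part that bears it (a point fixed in the world has none). Each returns a list of dicts, best first, with "confidence" (0 to 1); they miss things now and then, are a little off and sometimes report something else, mostly with a low value. They report only what shows in the picture. A call takes as long as a camera call. They do not tell look-alikes from the thing itself.
- ctrl.silhouettes(camera, thing): "region" (420x560 bool, what is visible of it) and "box" ([left, top, width, height] in pixels, round what is visible of it).
The state is a dict: "t": time; "qpos": joint angles; "qd": joint speeds; "joint_efforts": joint torques, N m; "eef_pos": TCP position; "ee_rot": TCP orientation; "ft_force": force on the tool from outside, world axes, zero at the start; "moment": the same for the moment, N m; "grip_width": finger opening in m.
Only numpy, scipy, OpenCV 4.12 (cv2) and the standard library are available. Lean on these libraries where they do the work, as an engineer would, in place of code of your own. Each camera call takes 0.05 s, during which the arm holds its last target.

### The job

Get the hot-air tool ready for a small chip: slide the narrow-tipped nozzle over the handpiece's upright barrel until it sits fully home on the shoulder, and let go of it. Then turn the dial on top of the control unit so that its white pointer lines up with the little steel flag on the dial's rim. Do not shift the flag, and leave the other nozzle, the meter, the jar and the tray where they are.

Things in the scene. Friction and masses are not known exactly. Their poses are not given: they have to be found in the camera images.
- nozzle: the narrow-tipped hot-air nozzle: plain steel, loose, 80 mm tall, standing upright on the bench with its narrow end up. Collar 42 mm outside diameter (34 mm bore, open below) from 0 to 47 mm height, cone to 60 mm, then a tip tube of 18 mm outside diameter up to 80 mm. 60 to 130 g. Origin at the centre of its underside, z up along its axis
- wide_nozzle: the other nozzle, not wanted: plain steel, loose, 64 mm tall, the same 42 mm collar but a wide mouth of 35 mm outside diameter on top. Origin at the centre of its underside, z up
- seat (a point): centre of the shoulder on which the nozzle's underside must rest: the flat top (52 mm diameter) of the black handpiece, which stands upright and fixed in a dark steel holder (foot 92 mm in diameter), shoulder 110 mm above the bench. The steel barrel, 31 mm in diameter, rises 38 mm above this point, its rim chamfered 3 mm. z up along the barrel
- barrel_top (a point): centre of the barrel's top end, 38 mm above the shoulder, 148 mm above the bench
- dial_grip (a point): point on the dial's axis at the height to grip. The dial is a grey knob on top of the fixed black control unit (170 x 170 mm, 75 mm tall): a round skirt 70 mm in diameter with an upright grip bar 60 mm long, 16 mm thick, its top 15 mm above and its foot 21 mm below this point. Site x runs along the bar towards the white pointer, z up
- pointer (a point): tip of the dial's white pointer, 53 mm from the dial's axis, 25 mm below dial_grip. The pointer lies at one end of the grip bar and a white line on top of the bar leads to it
- mark (a point): the place where the pointer's tip must come, at the inner tip of the steel flag, 53 mm from the dial's axis. The flag itself, a bright steel tab 18 x 12 mm and 7 mm high, stands on the rim of the dark steel dial plate (white scale lines), 61 to 79 mm from the axis; a thin steel needle runs from it in towards the axis
- dial (a joint): angle of the dial in rad, growing clockwise seen from above; 0 = pointer along the control unit's own x axis (away from the robot when the unit's yaw is 0); range -2.62 to 2.62; stays where it is left; friction 0.05 N m
- flag (a joint): angle of the flag on the same scale and in the same sense as the dial: the dial is set when both joints read the same
- station: the control unit, fixed to the bench; origin at the centre of its underside on the dial's axis; x away from the robot at yaw 0
- meter: orange multimeter lying on the bench, 85 x 175 x 46 mm, origin at the centre of its underside; a bystander
- flux_jar: small closed jar, 52 mm diameter, 50 mm tall, origin at the centre of its underside; a bystander
- phone_tray: white tray 120 x 190 x 25 mm with a phone in it, origin at the centre of its underside; a bystander
Things that resemble listed ones, but are neither listed nor needed, are in the scene too. What is shaped like the station but orange is not meant. What is shaped like the nozzle but orange is not meant.

How it is judged:
By the outcome, as a careful person would: the job done as asked, in the order asked, and still so for the second after the job is handed in, with the robot touching nothing.
It also fails if it takes over 67 s, if anything falls off the work surface, if the arm or the gripper's body presses on something with over 40 N, if the wrist force passes 120 N, or if a joint passes its speed limit or range.

## Working session

There is one attempt and no reset: what is moved stays moved. The work goes in short steps, Python scripts to look and compute and a tool call to move; the robot and the scene stay as the last step left them, time stands still between calls to the robot, and variables do not carry over. Pictures are saved under pics/ and viewed, and the job is handed in when it is done.

Besides the shell and the picture viewer there is one more tool, called after "Request:" as name(argument=value, ...) on one line, values as JSON. jog_arm: Moves the arm, as the interface text tells. Its arguments: {"type":"object","properties":{"increments":{"type":"array","items":{"type":"array","items":{"type":"array","items":{"type":"number"}}}}},"required":["increments"]}

```bash
mkdir -p pics; ls
cat > h.py <<'E'
import numpy as np, cv2
from station import ctrl
from scipy.spatial.transform import Rotation as R
def K(name):
    p=ctrl.camera_params(name); f=210/np.tan(np.radians(p['vfov'])/2); return p,f
def rot(o):
    o=np.array(o); 
    return o if o.shape==(3,3) else R.from_euler('xyz',o,degrees=True).as_matrix()
def proj(name,P,pf=None):
    p,f=pf or K(name); M=rot(p['orientation']); c=(np.atleast_2d(P)-p['origin'])@M
    return np.c_[p['cx']+f*c[:,0]/c[:,2],p['cy']+f*c[:,1]/c[:,2]]
def ray(name,u,v,z,pf=None):
    p,f=pf or K(name); M=rot(p['orientation']); d=M@np.array([(u-p['cx'])/f,(v-p['cy'])/f,1]); o=np.array(p['origin'])
    return o+d*(z-o[2])/d[2]
def save(im,n,s=1): cv2.imwrite('pics/'+n,cv2.resize(im[:,:,::-1],None,fx=s,fy=s,interpolation=cv2.INTER_CUBIC))
E
python3 - <<'E'
from h import *
for n in ['side','top','wrist']:
    p=ctrl.camera_params(n);print(n,p)
    save(ctrl.camera(n),n+'0.png',1.4)
print(ctrl.read_state())
E
```

```text
pics
side {'vfov': 51.476370289473955, 'cx': 282.3878191715785, 'cy': 207.83795702246462, 'origin': array([ 0.11319317, -0.91128521,  0.76924209]), 'orientation': array([-120.25638462,   -1.36950266,  -19.90698622])}
top {'vfov': 57.15676777782116, 'cx': 276.4346465454475, 'cy': 209.7028064567752, 'origin': array([0.44246441, 0.10473197, 1.15595149]), 'orientation': array([-176.83839249,   -0.26765075,  -90.45175169])}
wrist {'vfov': 63.13594520651656, 'cx': 276.5251903563842, 'cy': 211.91342367127055, 'origin': array([0.1234108 , 0.6660744 , 0.38360674]), 'orientation': array([1.66388109e+02, 7.84984148e-02, 7.36160348e+01])}
{'t': 0.15, 'qpos': array([-82.24894262,  24.44306706,   4.23174029,  92.0406153 ,
        -1.95498319,  63.64319507,  -3.84466607]), 'qd': array([-0.07401407, -0.1939735 ,  0.0599696 , -0.13232696, -0.04372566,
        0.01125952,  0.06620933]), 'joint_efforts': array([ 4.93687548e-03, -9.36270976e+01,  3.66994254e+00, -4.54417670e+01,
       -4.86186042e-02,  1.81428320e-02,  1.57132145e-04]), 'eef_pos': array([0.18961165, 0.64769398, 0.40414192]), 'ee_rot': array([-1.79945314e+02,  2.54056622e-03,  1.63680741e+02]), 'ft_force': array([-0.07752557, -0.60855687,  0.61106834]), 'moment': array([ 0.01041193,  0.02791229, -0.02608559]), 'grip_width': 0.09386910636788227}
```

View pics/side0.png

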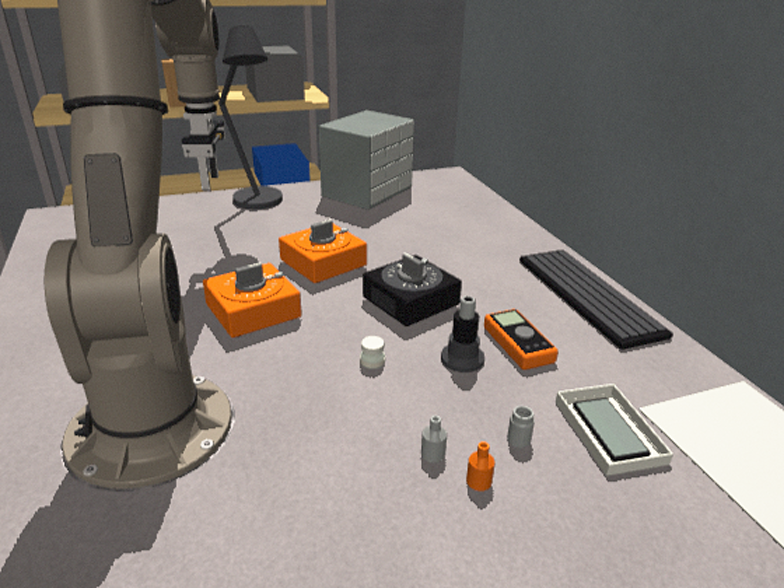

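View pics/top0.png

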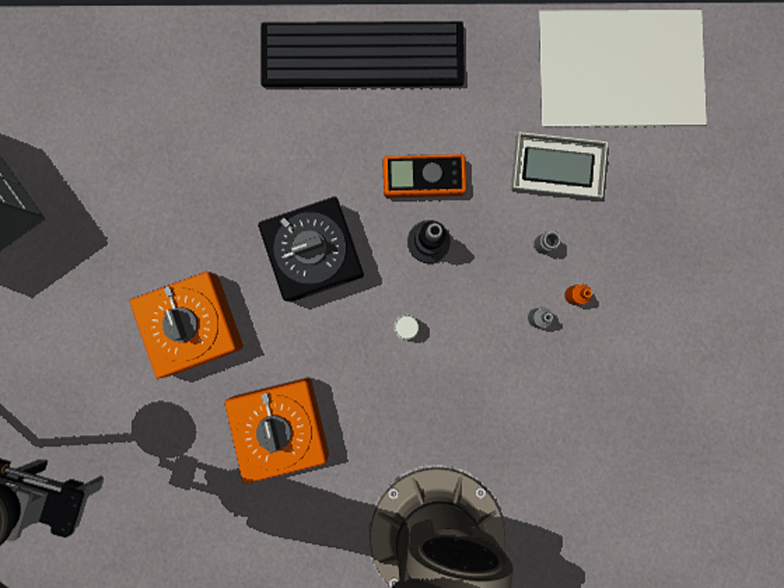

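View pics/wrist0.png

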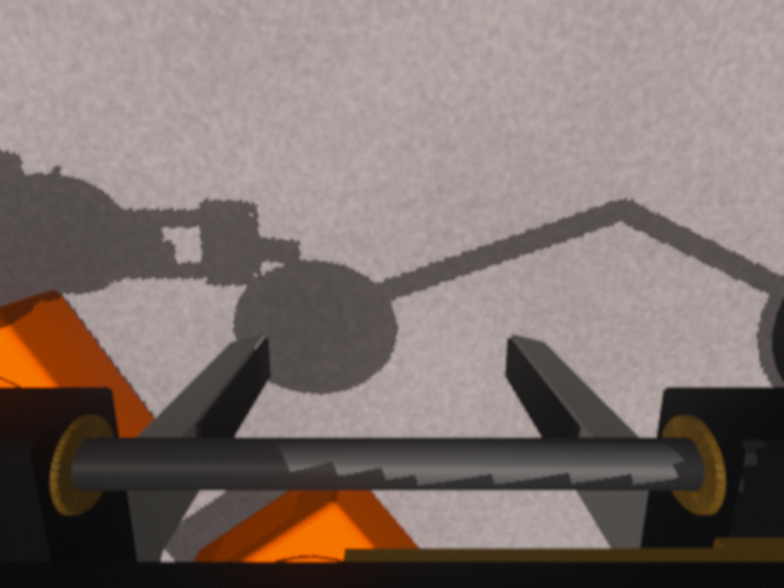

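The top picture (scaled 1.4) shows the plain narrow nozzle at (543,318), its orange look-alike at (580,294), the wide nozzle at (550,242), the handpiece at (431,238) and the black station at (311,247). The station's pointer faces left and its flag sits at the upper left.

Run:
```python
from h import *
ims={}
for c in ['top','side']:
    im=ctrl.camera(c); ims[c]=im
    for th in ['nozzle','seat','station','dial','pointer','mark','flag','wide_nozzle','flux_jar','meter']:
        try:
            for d in ctrl.silhouettes(c,th)[:3]:
                r=d['region']; v,u=np.nonzero(r)
                print(c,th,round(d['confidence'],2),d['box'],r.sum(),im[r].mean(0).round(),(u.mean().round(1),v.mean().round(1)))
        except Exception as e: print(th,e)
t=ims['top']; save(t[120:240,170:350],'tcrop.png',4.4)
s=ims['side']; save(s[160:360,250:430],'scrop.png',3)
```

```text
top nozzle 0.75 [405.9, 203.8, 19.4, 11.7] 218 [144.  58.   3.] (np.float64(412.9), np.float64(210.1))
top nozzle 0.5 [377.3, 220.4, 18.2, 12.4] 219 [91. 94. 92.] (np.float64(386.3), np.float64(226.3))
top nozzle 0.4 [278.0, 223.0, 25.7, 16.8] 246 [191. 195. 183.] (np.float64(289.9), np.float64(233.1))
top seat 0.98 [289.9, 157.6, 33.4, 28.4] 742 [37. 38. 39.] (np.float64(306.2), np.float64(172.0))
top station 0.96 [161.2, 268.1, 73.0, 76.1] 4036 [172.  88.  19.] (np.float64(197.6), np.float64(306.8))
top station 0.73 [95.8, 195.4, 81.8, 75.4] 4042 [168.  90.  22.] (np.float64(132.9), np.float64(231.3))
top station 0.72 [378.6, 220.6, 15.4, 12.7] 213 [92. 95. 93.] (np.float64(386.0), np.float64(226.2))
top dial 0.91 [198.9, 160.0, 35.0, 29.3] 522 [78. 79. 79.] (np.float64(219.7), np.float64(176.3))
top dial 0.66 [114.6, 217.3, 25.3, 28.8] 546 [75. 70. 66.] (np.float64(128.2), np.float64(230.7))
top dial 0.57 [182.7, 294.6, 24.1, 26.5] 545 [75. 72. 69.] (np.float64(195.0), np.float64(308.9))
top pointer 0.81 [207.4, 164.3, 22.7, 23.6] 507 [75. 76. 75.] (np.float64(220.5), np.float64(1
[... 1757 characters left out ...]
6.8, 19.3, 16.9] 227 [82. 80. 77.] (np.float64(230.0), np.float64(165.9))
side pointer 0.79 [169.5, 185.6, 21.3, 23.0] 382 [94. 88. 83.] (np.float64(178.5), np.float64(197.6))
side wide_nozzle 0.94 [365.8, 288.0, 14.8, 32.3] 438 [111. 111. 107.] (np.float64(371.9), np.float64(304.2))
side wide_nozzle 0.52 [314.9, 210.8, 30.4, 58.1] 1162 [58. 57. 57.] (np.float64(330.9), np.float64(242.5))
side flux_jar 0.9 [258.5, 235.1, 18.9, 31.1] 341 [181. 181. 170.] (np.float64(265.8), np.float64(251.2))
side meter 0.57 [346.2, 224.4, 52.9, 38.5] 1385 [134.  89.  55.] (np.float64(371.7), np.float64(242.0))
side meter 0.25 [280.9, 180.1, 24.5, 21.6] 291 [91. 90. 87.] (np.float64(293.6), np.float64(191.5))
```

```bash
sleep 0
```

```text
(no output)
```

View pics/tcrop.png

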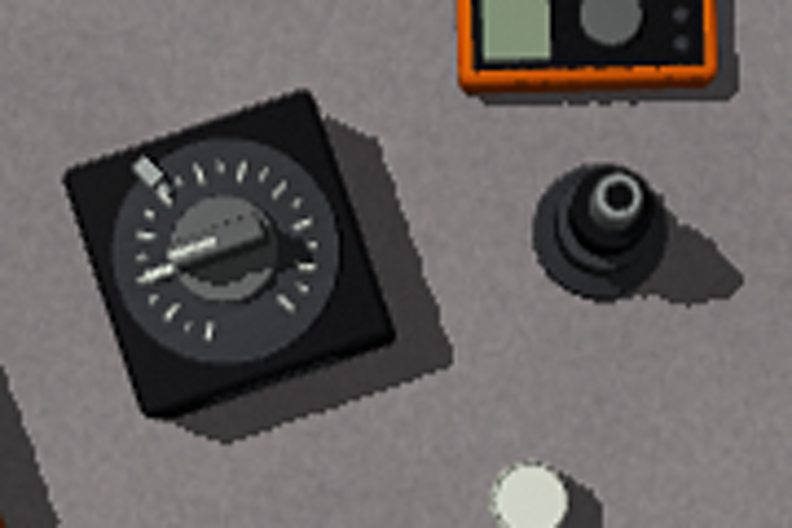

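View pics/scrop.png

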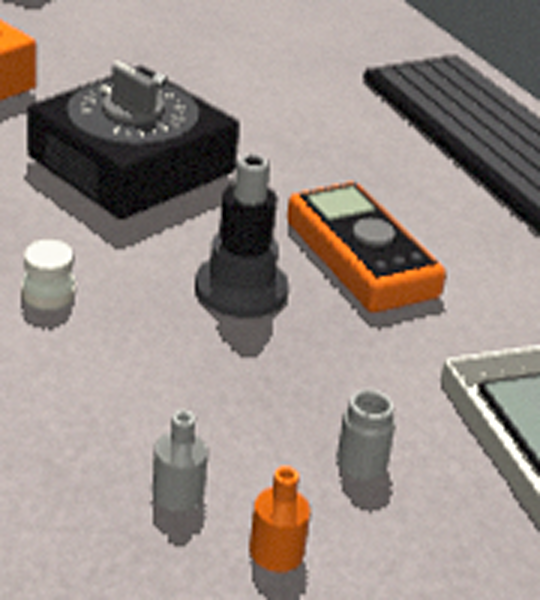

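```bash
cat >> h.py <<'E'
def circ(x,y,z,r,n=40):
    a=np.linspace(0,2*np.pi,n,endpoint=False); return np.c_[x+r*np.cos(a),y+r*np.sin(a),np.full(n,z)]
NOZ=[(0,.021),(.047,.021),(.060,.009),(.080,.009)]
HAND=[(.110,.026),(.110,.0155),(.148,.0155)]
def render(name,x,y,prof,z0=0,pf=None,S=8):
    pf=pf or K(name)
    m=np.zeros((420*S,560*S),np.uint8) if S==1 else np.zeros((420,560),np.uint8)
    for (za,ra),(zb,rb) in zip(prof[:-1],prof[1:]):
        p=proj(name,np.r_[circ(x,y,z0+za,ra),circ(x,y,z0+zb,rb)],pf).astype(np.float32)
        h=cv2.convexHull(p); cv2.fillConvexPoly(m,np.round(h*16).astype(np.int32),255,cv2.LINE_AA,4)
    return m/255.
def fit(masks,prof,x0,z0=0):
    from scipy.optimize import minimize
    pfs={c:K(c) for c in masks}
    f=lambda q:sum(np.abs(render(c,q[0],q[1],prof,z0,pfs[c])-masks[c]).sum()/masks[c].sum() for c in masks)
    r=minimize(f,x0,method='Nelder-Mead',options=dict(initial_simplex=np.array([x0,[x0[0]+.01,x0[1]],[x0[0],x0[1]+.01]]),xatol=1e-4,fatol=1e-4))
    return r.x,r.fun
E
python3 - <<'E'
from h import *
t=ctrl.camera('top');s=ctrl.camera('side')
pick=lambda c,th,u,v:[d['region'].astype(float) for d in ctrl.silhouettes(c,th) if d['region'][v,u]][0]
mt=pick('top','nozzle',386,226); ms=pick('side','nozzle',309,316)
x0=ray('top',386,226,.04)[:2]; print(x0)
print('noz both',fit({'top':mt,'side':ms},NOZ,x0)); print(fit({'top':mt},NOZ,x0),fit({'side':ms},NOZ,x0))
# barrel top center
u,v=170+617/4.4,120+197/4.4; print('barrel top',ray('top',u,v,.148)); 
u,v=250+257/3,160+160/3; print('side',ray('side',u,v,.148))
u,v=170+601/4.4,120+233/4.4; print('foot',ray('top',u,v,.01))
# station corners top
for a,b in [(310,92),(66,178),(150,416),(394,338)]: print('corner',ray('top',170+a/4.4,120+b/4.4,.075))
print('flag',ray('top',170+150/4.4,120+173/4.4,.085),'ptr',ray('top',170+140/4.4,120+279/4.4,.08))
print('plate centre',ray('top',170+226/4.4,120+250/4.4,.078))
E
```

```text
[ 0.45437203 -0.21791701]
noz both (array([ 0.45207847, -0.21793716]), np.float64(0.47297779917445404))
(array([ 0.4526078 , -0.21976831]), np.float64(0.2651240591023139)) (array([ 0.45255968, -0.21599791]), np.float64(0.20229765915176642))
barrel top [0.61606371 0.00955176 0.148     ]
side [0.6212672  0.01186118 0.148     ]
foot [0.6152178  0.00772609 0.01      ]
corner [0.69822652 0.19967129 0.075     ]
corner [0.64343709 0.35641434 0.075     ]
corner [0.49008015 0.30215458 0.075     ]
corner [0.53879035 0.14643148 0.075     ]
flag [0.64441236 0.30070829 0.085     ] ptr [0.577269   0.30782129 0.08      ]
plate centre [0.59575012 0.25334328 0.078     ]
```

```bash
cat >> h.py <<'E'
def toolR(yaw): return R.from_euler('xyz',[180,0,yaw],degrees=True).as_matrix()
def camrel():
    s=ctrl.read_state();p=ctrl.camera_params('wrist');T=rot(s['ee_rot'])
    return T.T@(np.array(p['origin'])-s['eef_pos']),T.T@rot(p['orientation'])
def wproj(P,tcp,yaw):
    o,Rc=camrel(); T=toolR(yaw); p,f=K('wrist'); c=(np.atleast_2d(P)-(T@o+tcp))@(T@Rc)
    return np.c_[p['cx']+f*c[:,0]/c[:,2],p['cy']+f*c[:,1]/c[:,2]]
def delta(tcp,yaw):
    s=ctrl.read_state();T=rot(s['ee_rot']);d=(np.array(tcp)-s['eef_pos'])*100
    rv=R.from_matrix(T.T@toolR(yaw)).as_rotvec()
    print('tool d cm',(T.T@d).round(2),'rotvec',rv.round(3)); 
def show():
    s=ctrl.read_state();print({k:np.round(s[k],4) for k in ['t','qpos','eef_pos','ee_rot','ft_force','grip_width']})
E
python3 - <<'E'
from h import *
o,Rc=camrel();print(o,Rc.round(3))
print('orange',ray('top',580/1.4,294/1.4,.06),'wide',ray('top',550/1.4,242/1.4,.05),'jar',ray('top',407/1.4,327/1.4,.05))
for tcp in ([.594,.252,.405],[.56,.28,.405],[.55,.2,.405]):
  for yaw in (113,):
    print(tcp,wproj([[.594,.252,.1],[.644,.30,.085],[.577,.308,.08]],tcp,yaw).round())
delta([.594,.252,.405],113)
E
```

```text
[ 0.06870141 -0.00089068  0.02045863] [[-0.001 -0.972 -0.235]
 [ 1.    -0.001 -0.001]
 [ 0.    -0.235  0.972]]
orange [ 0.49911234 -0.2939818   0.06      ] wide [ 0.60767974 -0.23850795  0.05      ] jar [0.43474046 0.05872941 0.05      ]
[0.594, 0.252, 0.405] [[278. 212.]
 [351. 180.]
 [285. 142.]]
[0.56, 0.28, 0.405] [[301. 255.]
 [371. 223.]
 [307. 186.]]
[0.55, 0.2, 0.405] [[351. 176.]
 [424. 145.]
 [356. 105.]]
tool d cm [-4.993e+01 -2.662e+01 -3.000e-02] rotvec [-0.    -0.     0.885]
```

```bash
cat >> h.py <<'E'
def twist(tcp,yaw,n,roundit=2):
    from scipy.linalg import logm
    s=ctrl.read_state();A=np.eye(4);A[:3,:3]=rot(s['ee_rot']);A[:3,3]=s['eef_pos']
    B=np.eye(4);B[:3,:3]=toolR(yaw);B[:3,3]=tcp
    L=np.real(logm(np.linalg.inv(A)@B))/n
    r=np.r_[L[:3,3]*100,L[2,1],L[0,2],L[1,0]]
    print('per row',np.r_[r[:3].round(2),r[3:].round(4)],'x',n)
E
python3 -c "
from h import *
twist([.606,.224,.405],113,14)"
```

```text
per row [-4.38   -0.29   -0.     -0.     -0.      0.0632] x 14
```

Request:
jog_arm(increments=[[[-4.38, -0.29, 0, 0, 0, 0.0632, 1], [-4.38, -0.29, 0, 0, 0, 0.0632, 1], [-4.38, -0.29, 0, 0, 0, 0.0632, 1], [-4.38, -0.29, 0, 0, 0, 0.0632, 1], [-4.38, -0.29, 0, 0, 0, 0.0632, 1], [-4.38, -0.29, 0, 0, 0, 0.0632, 1], [-4.38, -0.29, 0, 0, 0, 0.0632, 1], [-4.38, -0.29, 0, 0, 0, 0.0632, 1], [-4.38, -0.29, 0, 0, 0, 0.0632, 1], [-4.38, -0.29, 0, 0, 0, 0.0632, 1], [-4.38, -0.29, 0, 0, 0, 0.0632, 1], [-4.38, -0.29, 0, 0, 0, 0.0632, 1], [-4.38, -0.29, 0, 0, 0, 0.0632, 1], [-4.38, -0.29, 0, 0, 0, 0.0632, 1], [0, 0, 0, 0, 0, 0, 1], [0, 0, 0, 0, 0, 0, 1]]])

```text
t: 3.45
eef_pos: [0.6199, 0.2378, 0.4046]
ee_rot: [-180.0, -0.0, 113.0]
ft_force: [-0.6, -0.0, 0.7]
grip_width: 0.0938
```

Run:
```python
from h import *
show()
pf=K('wrist'); im=ctrl.camera('wrist'); save(im,'w1.png',1.4); np.savez('w1.npz',im=im,**{k:np.array(v) for k,v in pf[0].items()})
```

```text
{'t': np.float64(3.45), 'qpos': array([-44.0143,  24.6724,  23.8068,  94.4981, -10.9168,  63.1373,
         5.8443]), 'eef_pos': array([0.6199, 0.2378, 0.4046]), 'ee_rot': array([-1.799931e+02, -2.620000e-02,  1.130298e+02]), 'ft_force': array([-0.5572, -0.0162,  0.6704]), 'grip_width': np.float64(0.0938)}
```

View pics/w1.png

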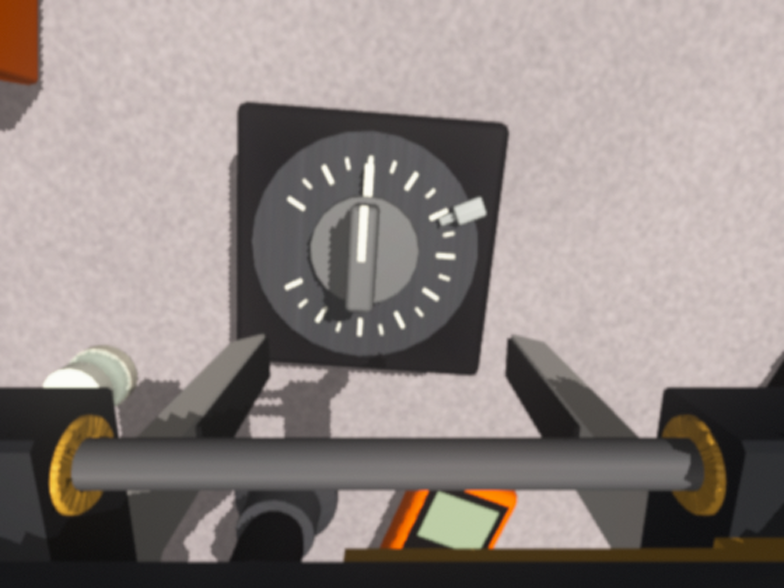

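The wrist picture shows the dial centred near (362,245) with the white pointer up to (370,158). The steel flag is at (470,212), its inner needle tip near (440,220).

Run:
```python
from h import *
im=np.load('w1.npz')['im']; save(im[85:260,165:360],'w1c.png',4)
```

```text
(no output)
```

View pics/w1c.png

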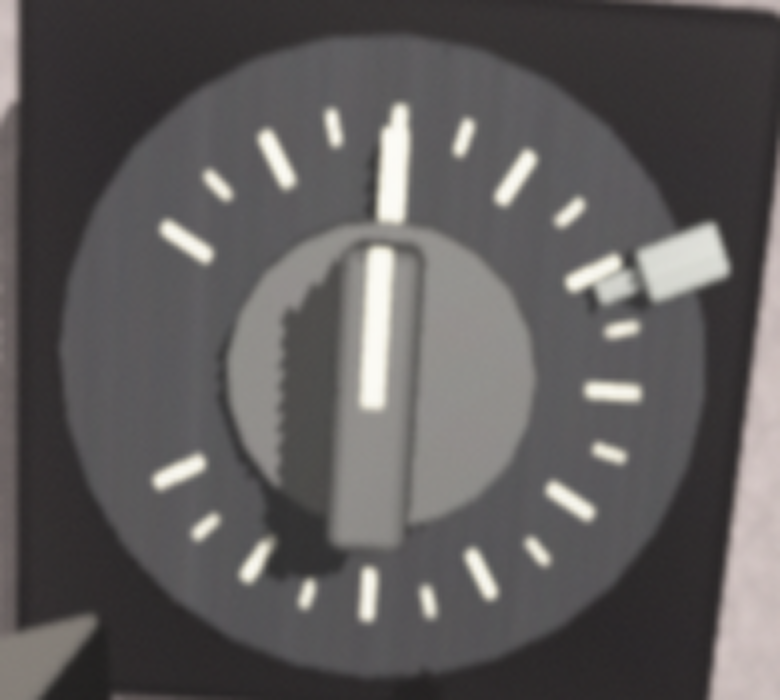

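Run:
```python
from h import *
d=np.load('w1.npz'); pf=({k:d[k] for k in d.files if k!='im'},210/np.tan(np.radians(float(d['vfov']))/2))
W=lambda a,b,z:ray('w',165+(a-1.5)/4,85+(b-1.5)/4,z,pf)
def circfit(P):
    A=np.c_[2*P[:,:2],np.ones(len(P))];s=np.linalg.lstsq(A,(P[:,:2]**2).sum(1),rcond=None)[0];return s[:2],np.sqrt(s[2]+s[:2]@s[:2])
for z in (.077,.08):
    c,r=circfit(np.array([W(*p,z) for p in [(62,350),(705,375),(385,35),(380,678),(170,112),(625,155),(95,210),(95,480)]]))
    print('plate',z,c,r)
    for nm,a,b in [('ptr tip',397,128),('ptr root',390,222),('flag tip',597,293),('flag in mid',644,277),('flag out mid',721,246)]:
        w=W(a,b,z)[:2]-c; print(nm,np.hypot(*w).round(4),np.degrees(np.arctan2(w[1],w[0])).round(2))
for z in (.085,.09,.095): print('skirt',z,circfit(np.array([W(*p,z) for p in [(228,370),(534,375),(395,222),(470,245),(465,508),(515,310),(515,440)]])))
for z in (.11,.12): 
    a=W(378,248,z)[:2];b=W(371,408,z)[:2]; f=W(365,547,z);g=W(382,244,z); print('line',z,a,b,np.degrees(np.arctan2(*(a-b)[::-1])),'bar mid',(f+g)/2,np.linalg.norm(f-g))
```

```text
plate 0.077 [0.59557402 0.25465303] 0.07229387384558096
ptr tip 0.0536 109.23
ptr root 0.0336 109.93
flag tip 0.051 43.67
flag in mid 0.0619 43.33
flag out mid 0.08 43.69
plate 0.08 [0.59554239 0.25509388] 0.07158788818419666
ptr tip 0.053 109.23
ptr root 0.0332 109.93
flag tip 0.0505 43.67
flag in mid 0.0613 43.33
flag out mid 0.0792 43.69
skirt 0.085 (array([0.59519045, 0.25460488]), np.float64(0.0338341986425806))
skirt 0.09 (array([0.59514274, 0.25536006]), np.float64(0.033268795134346205))
skirt 0.095 (array([0.59509503, 0.25611525]), np.float64(0.03270339162610168))
line 0.11 [0.58474936 0.2820904 ] [0.59553779 0.25201675] 109.73460752320429 bar mid [0.59530323 0.25381026 0.11      ] 0.0620082455585606
line 0.12 [0.58502602 0.2827361 ] [0.595421   0.25375922] 109.73460752320429 bar mid [0.59519499 0.25548732 0.12      ] 0.05974685459472698
```

```bash
python3 -c "
from h import *
twist([.617,-.02,.405],90,7)"
```

```text
per row [-3.63e+00 -7.80e-01 -1.00e-02 -0.00e+00 -1.00e-04  5.76e-02] x 7
```

Request:
jog_arm(increments=[[[-3.63, -0.78, 0, 0, 0, 0.0576, 1], [-3.63, -0.78, 0, 0, 0, 0.0576, 1], [-3.63, -0.78, 0, 0, 0, 0.0576, 1], [-3.63, -0.78, 0, 0, 0, 0.0576, 1], [-3.63, -0.78, 0, 0, 0, 0.0576, 1], [-3.63, -0.78, 0, 0, 0, 0.0576, 1], [-3.63, -0.78, 0, 0, 0, 0.0576, 1], [0, 0, 0, 0, 0, 0, 1], [0, 0, 0, 0, 0, 0, 1]]])

```text
t: 4.62
eef_pos: [0.6243, -0.0213, 0.4047]
ee_rot: [-180.0, -0.0, 89.8]
ft_force: [0.2, 0.7, 0.3]
grip_width: 0.0941
```

Run:
```python
from h import *
show()
pf=K('wrist'); im=ctrl.camera('wrist'); save(im,'w2.png',1.4); np.savez('w2.npz',im=im,**{k:np.array(v) for k,v in pf[0].items()})
u=proj('wrist',[.617,.01,.148],pf)[0].astype(int);print(u); save(im[max(u[1]-70,0):u[1]+70,u[0]-90:u[0]+90],'w2c.png',4)
twist([.4525-.02*np.cos(np.radians(64)),-.2180-.02*np.sin(np.radians(64)),.33],64,7)
```

```text
{'t': np.float64(4.625), 'qpos': array([-28.9474,  22.0284,  32.6961, 100.2034, -13.3373,  61.654 ,
         8.0666]), 'eef_pos': array([ 0.6243, -0.0213,  0.4047]), 'ee_rot': array([-1.799995e+02, -2.460000e-02,  8.983730e+01]), 'ft_force': array([0.2025, 0.6502, 0.3279]), 'grip_width': np.float64(0.0941)}
[267 182]
per row [-3.61e+00 -1.84e+00  1.07e+00 -0.00e+00 -1.00e-04  6.46e-02] x 7
```

View pics/w2c.png

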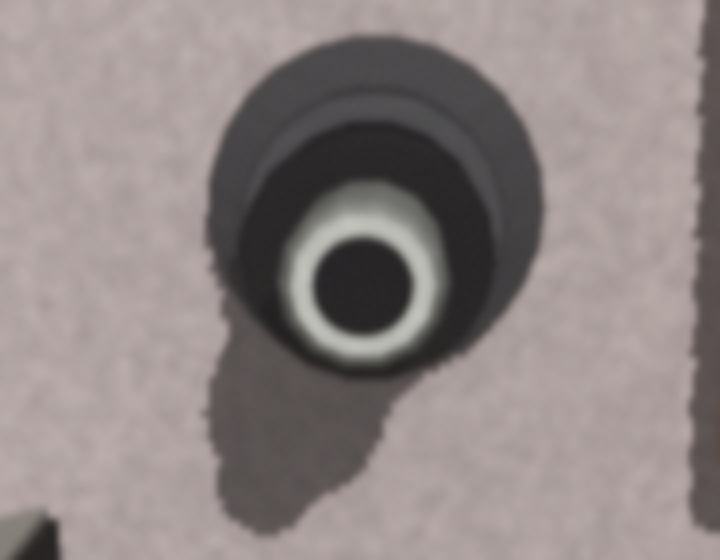

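View pics/w2.png

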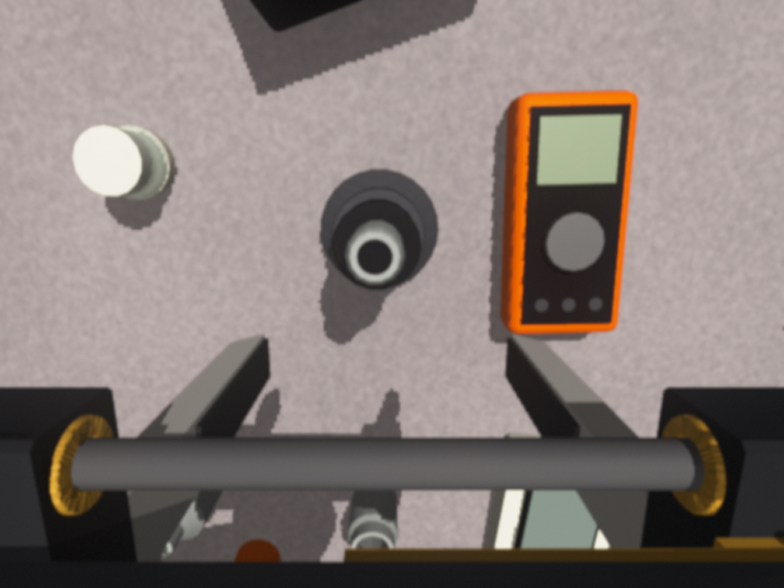

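Run:
```python
from h import *
d=np.load('w2.npz'); pf=({k:d[k] for k in d.files if k!='im'},210/np.tan(np.radians(float(d['vfov']))/2))
W=lambda a,b,z:ray('w',177+(a-1.5)/4,112+(b-1.5)/4,z,pf).round(4)
print('bore',W(362,285,.148),'out L/R',W(285,285,.145),W(442,285,.145))
print('shoulder',W(366,250,.110), W(240,250,.11),W(494,250,.11),'vert',W(366,121,.11),W(366,378,.11))
print('foot',W(376,205,.01))
```

```text
bore [0.6167 0.0097 0.148 ] out L/R [0.6031 0.0093 0.145 ] [0.6308 0.0092 0.145 ]
shoulder [0.6165 0.0109 0.11  ] [0.5912 0.011  0.11  ] [0.6423 0.0108 0.11  ] vert [0.6168 0.0363 0.11  ] [ 0.6163 -0.0155  0.11  ]
foot [0.6168 0.0104 0.01  ]
```

Request:
jog_arm(increments=[[[-3.61, -1.84, 1.07, 0, 0, 0.0646, 0.5], [-3.61, -1.84, 1.07, 0, 0, 0.0646, 0.5], [-3.61, -1.84, 1.07, 0, 0, 0.0646, 0.5], [-3.61, -1.84, 1.07, 0, 0, 0.0646, 0.5], [-3.61, -1.84, 1.07, 0, 0, 0.0646, 0.5], [-3.61, -1.84, 1.07, 0, 0, 0.0646, 0.5], [-3.61, -1.84, 1.07, 0, 0, 0.0646, 0.5], [0, 0, 0, 0, 0, 0, 0.5], [0, 0, 0, 0, 0, 0, 0.5]]])

```text
t: 5.8
eef_pos: [0.4512, -0.2411, 0.33]
ee_rot: [180.0, -0.0, 64.1]
ft_force: [0.7, 1.2, 0.7]
grip_width: 0.0705
```

Run:
```python
from h import *
show()
pf=K('wrist'); im=ctrl.camera('wrist'); save(im,'w3.png',1.4); np.savez('w3.npz',im=im,**{k:np.array(v) for k,v in pf[0].items()})
for d in ctrl.silhouettes('wrist','nozzle')[:3]:
    r=d['region'];print(d['confidence'],d['box'],im[r].mean(0).round())
    w=ray('wrist',d['box'][0]+d['box'][2]/2,d['box'][1]+d['box'][3]/2,.04,pf)[:2]
    m=cv2.erode(r.astype(np.uint8),None)*0+r
    print(fit({'wrist':m.astype(float)},NOZ,w))
```

```text
{'t': np.float64(5.8), 'qpos': array([-14.2616,  17.5484,  42.1334, 118.8573, -15.573 ,  48.9854,
        10.9579]), 'eef_pos': array([ 0.4512, -0.2411,  0.33  ]), 'ee_rot': array([ 1.799773e+02, -1.710000e-02,  6.408080e+01]), 'ft_force': array([0.6652, 1.164 , 0.7264]), 'grip_width': np.float64(0.0705)}
0.67 [243.6, 159.4, 52.4, 61.1] [127. 126. 122.]
(array([ 0.45257943, -0.22092703]), np.float64(0.09404117730178124))
0.67 [328.8, 220.0, 59.1, 41.3] [167.  73.  19.]
(array([ 0.49990622, -0.29758455]), np.float64(1.3439503368915133))
```

View pics/w3.png

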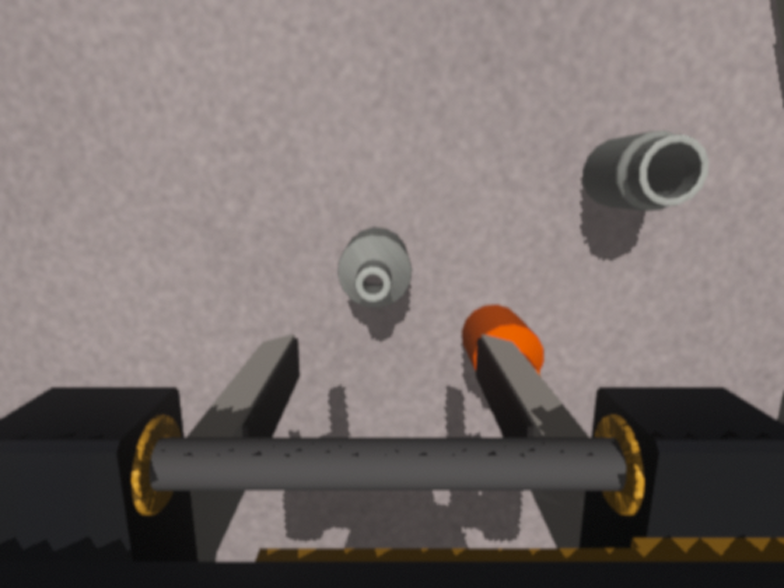

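Run:
```python
from h import *
d=np.load('w3.npz'); pf=({k:d[k] for k in d.files if k!='im'},210/np.tan(np.radians(float(d['vfov']))/2))
print(ray('w',373/1.4-.3,284/1.4-.3,.08,pf))
twist([.4526,-.2205,.33],90,4)
```

```text
[ 0.45208687 -0.22154184  0.08      ]
per row [ 5.100e-01 -9.000e-02 -0.000e+00  1.000e-04 -0.000e+00 -1.129e-01] x 4
```

Request:
jog_arm(increments=[[[0.5, -0.09, 0, 0, 0, -0.113, 0.5], [0.5, -0.09, 0, 0, 0, -0.113, 0.5], [0.5, -0.09, 0, 0, 0, -0.113, 0.5], [0.5, -0.09, 0, 0, 0, -0.113, 0.5], [0, 0, 0, 0, 0, 0, 0.5], [0, 0, 0, 0, 0, 0, 0.5]]])

```text
t: 6.65
eef_pos: [0.4528, -0.2216, 0.3299]
ee_rot: [180.0, 0.0, 89.8]
ft_force: [0.3, 0.8, 0.9]
grip_width: 0.0705
```

Run:
```python
from h import *
show();twist([.4525,-.221,.208],90,1)
pf=K('wrist'); im=ctrl.camera('wrist'); save(im,'w4.png',1.4)
for d in ctrl.silhouettes('wrist','nozzle')[:2]:
    r=d['region'];w=ray('wrist',d['box'][0]+d['box'][2]/2,d['box'][1]+d['box'][3]/2,.04,pf)[:2]
    print(d['confidence'],d['box'],im[r].mean(0).round(),fit({'wrist':r.astype(float)},NOZ,w))
```

```text
{'t': np.float64(6.65), 'qpos': array([-11.9463,  15.6154,  36.1499, 119.536 , -12.2589,  48.3931,
        31.1565]), 'eef_pos': array([ 0.4528, -0.2216,  0.3299]), 'ee_rot': array([1.799913e+02, 5.300000e-03, 8.976480e+01]), 'ft_force': array([0.3408, 0.8067, 0.8506]), 'grip_width': np.float64(0.0705)}
per row [ 6.000e-02 -3.000e-02  1.219e+01  2.000e-04  1.000e-04 -4.100e-03] x 1
0.81 [252.2, 180.3, 52.3, 60.4] [122. 122. 118.] (array([ 0.45140554, -0.22059058]), np.float64(0.10647372681170193))
0.8 [302.5, 263.3, 55.2, 50.1] [157.  66.  12.] (array([ 0.49848496, -0.29802399]), np.float64(0.5687862189410177))
```

View pics/w4.png

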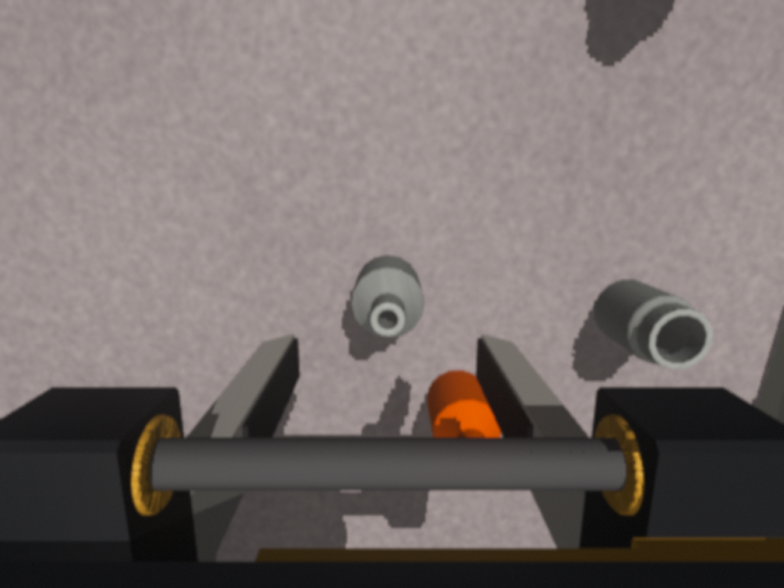

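The nozzle stands centred between the open fingers at about (387,300), and the orange look-alike at (460,415) is clear of both of them. I'm going down to grip.

Request:
jog_arm(increments=[[[0.05, -0.05, 3, 0, 0, 0, 0.5], [0, 0, 3, 0, 0, 0, 0.5], [0, 0, 3, 0, 0, 0, 0.5], [0, 0, 2, 0, 0, 0, 0.5], [0, 0, 1.2, 0, 0, 0, 0.5], [0, 0, 0, 0, 0, 0, 0.5], [0, 0, 0, 0, 0, 0, 0.5], [0, 0, 0, 0, 0, 0, -0.3], [0, 0, 0, 0, 0, 0, -0.3], [0, 0, 0, 0, 0, 0, -0.3], [0, 0, 0, 0, 0, 0, -0.3], [0, 0, 0, 0, 0, 0, -0.3], [0, 0, 0, 0, 0, 0, -0.3]]])

```text
t: 8.38
eef_pos: [0.4521, -0.2213, 0.208]
ee_rot: [180.0, -0.0, 89.9]
ft_force: [-0.9, 2.0, 6.0]
grip_width: 0.0413
```

Request:
jog_arm(increments=[[[0, 0, -1, 0, 0, 0, -1], [0, 0, -3, 0, 0, 0, -1], [0, 0, -4, 0, 0, 0, -1], [0, 0, -4, 0, 0, 0, -1], [0, 0, -4, 0, 0, 0, -1], [1, 0.7, -3, 0, 0, 0, -1], [2.5, 1.8, 0, 0, 0, 0, -1], [3, 2.15, 0, 0, 0, 0, -1], [3, 2.15, 0, 0, 0, 0, -1], [3, 2.15, 0, 0, 0, 0, -1], [3, 2.15, 0, 0, 0, 0, -1], [3, 2.15, 0, 0, 0, 0, -1], [2.5, 1.8, 0, 0, 0, 0, -1], [1.5, 1, 0, 0, 0, 0, -1], [0.4, 0.3, 0, 0, 0, 0, -1], [0, 0, 0, 0, 0, 0, -1], [0, 0, 0, 0, 0, 0, -1]]])

```text
t: 10.5
eef_pos: [0.6155, 0.0062, 0.398]
ee_rot: [-180.0, 0.0, 89.8]
ft_force: [-0.3, 0.5, -0.6]
grip_width: 0.0415
```

Run:
```python
from h import *
show();twist([.6167,.0098,.40],90,1)
im=ctrl.camera('wrist'); save(im,'w5.png',1.4)
im=ctrl.camera('side'); save(im[100:300,220:440],'s5.png',3.6)
```

```text
{'t': np.float64(10.5), 'qpos': array([-31.0171,  21.3016,  31.5791, 101.7601, -12.6176,  60.4741,
         4.8697]), 'eef_pos': array([0.6155, 0.0062, 0.398 ]), 'ee_rot': array([-1.799952e+02,  9.700000e-03,  8.979050e+01]), 'ft_force': array([-0.2723,  0.4788, -0.594 ]), 'grip_width': np.float64(0.0415)}
per row [ 3.6e-01  1.2e-01 -2.0e-01 -1.0e-04  2.0e-04 -3.7e-03] x 1
```

View pics/s5.png

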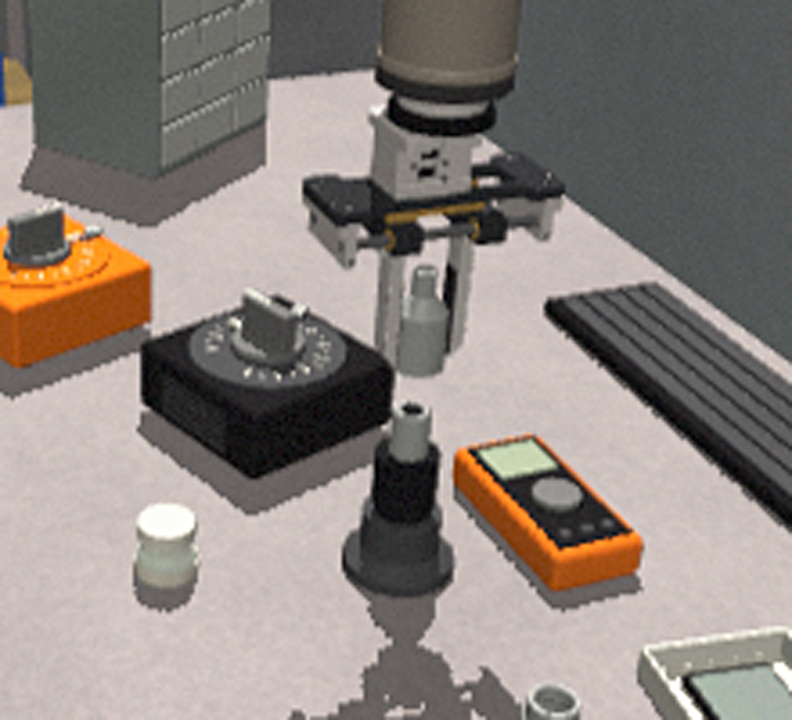

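View pics/w5.png

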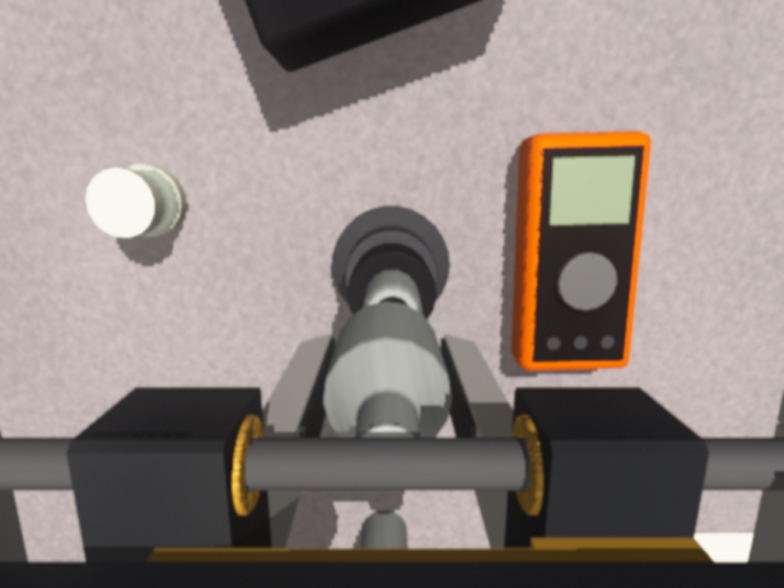

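Run:
```python
from h import *
s=ctrl.read_state();x,y,z=s['eef_pos'];zb=z-.208
p=proj('wrist',circ(x,y,zb,.021,360));print('bottom arc top',p[p[:,1].argmin()],'x range',p[:,0].min(),p[:,0].max())
p=proj('wrist',circ(x,y,zb+.047,.021,360));print('collar top circle range',p[:,0].min(),p[:,0].max(),p[:,1].min())
im=cv2.imread('pics/w5.png'); save(im[190:330,200:460,::-1],'w5c.png',3)
p=proj('wrist',[[x,y+.021,zb],[x,y+.022,zb]]);print(p)
```

```text
bottom arc top [278.26403873 213.36835805] x range 242.1547544786811 314.6193907459049
collar top circle range 231.80393051727395 325.99669138280507 239.4938668316234
[[278.26403873 213.36835805]
 [278.25816965 211.64889569]]
```

View pics/w5c.png

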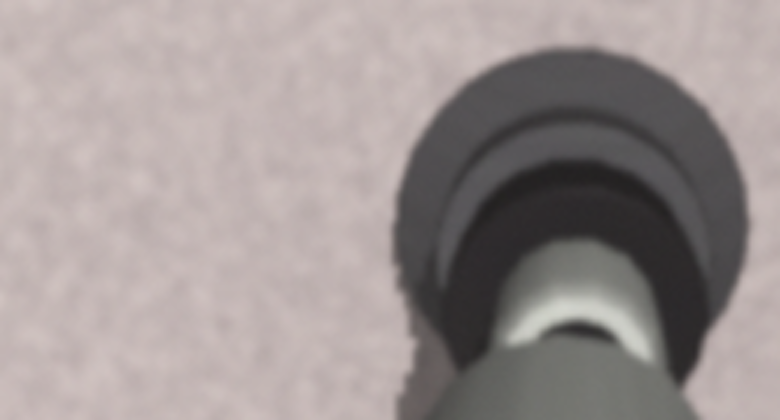

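Request:
jog_arm(increments=[[[0.4, 0.12, 1, 0, 0, -0.004, -1], [0, 0, 1.5, 0, 0, 0, -1], [0, 0, 1.2, 0, 0, 0, -1], [0, 0, 0, 0, 0, 0, -1], [0, 0, 0, 0, 0, 0, -1]]])

```text
t: 11.22
eef_pos: [0.6173, 0.0112, 0.3608]
ee_rot: [-180.0, 0.0, 90.1]
ft_force: [0.5, 0.7, -0.1]
grip_width: 0.0417
```

Run:
```python
from h import *
show();twist([.6167,.0102,.36],90,1)
im=ctrl.camera('wrist'); save(im[120:330,180:380],'w6.png',3)
im=ctrl.camera('side'); save(im[140:280,260:440],'s6.png',4)
```

```text
{'t': np.float64(11.225), 'qpos': array([-30.4206,  23.6995,  30.5201, 103.5462, -14.1444,  56.5579,
         5.9377]), 'eef_pos': array([0.6173, 0.0112, 0.3608]), 'ee_rot': array([-1.799987e+02,  1.240000e-02,  9.009110e+01]), 'ft_force': array([ 0.5373,  0.6687, -0.0642]), 'grip_width': np.float64(0.0417)}
per row [-0.1    -0.06    0.08   -0.      0.0002  0.0016] x 1
```

View pics/s6.png

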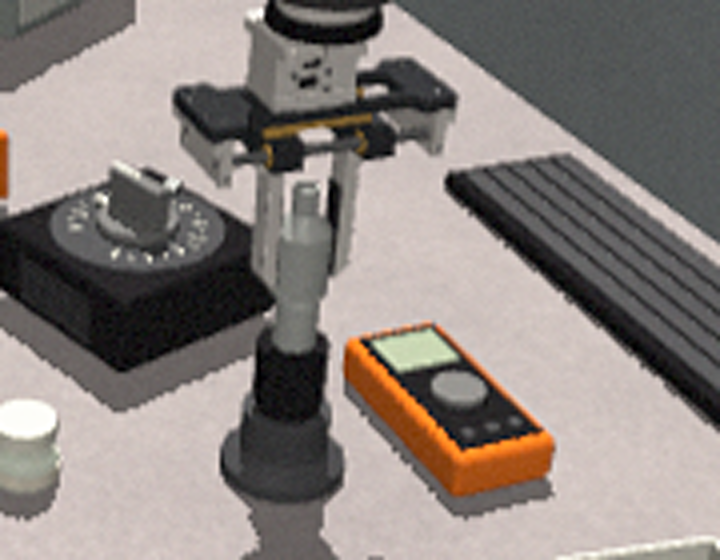

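View pics/w6.png

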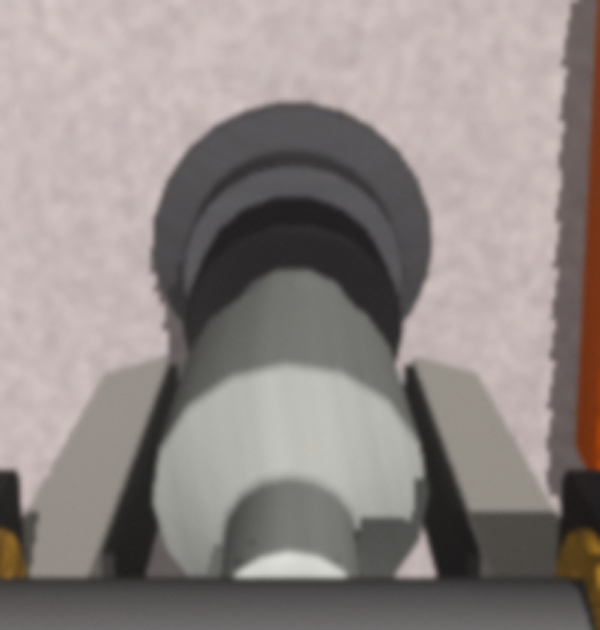

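Request:
jog_arm(increments=[[[-0.06, -0.05, 0.2, 0, 0, 0, -1], [0, 0, 0.4, 0, 0, 0, -1], [0, 0, 0.4, 0, 0, 0, -1], [0, 0, 0.2, 0, 0, 0, -1], [0, 0, 0, 0, 0, 0, -1]]])

```text
t: 11.95
eef_pos: [0.6167, 0.0107, 0.3486]
ee_rot: [-180.0, 0.0, 90.1]
ft_force: [-0.9, -0.5, -1.1]
grip_width: 0.0418
```

Request:
jog_arm(increments=[[[0, 0, 0.5, 0, 0, 0, -1], [0, 0, 0.6, 0, 0, 0, -1], [0, 0, 0.6, 0, 0, 0, -1], [0, 0, 0.6, 0, 0, 0, -1], [0, 0, 0.3, 0, 0, 0, -1], [0, 0, 0, 0, 0, 0, -1]]])

```text
t: 12.7
eef_pos: [0.6167, 0.0106, 0.3225]
ee_rot: [-180.0, 0.0, 90.1]
ft_force: [0.7, -1.0, -0.9]
grip_width: 0.0419
```

Bottom is at about 0.1145 with no side force. I'll go down the last few mm slowly.

Request:
jog_arm(increments=[[[0, 0, 0.2, 0, 0, 0, -1], [0, 0, 0.15, 0, 0, 0, -1], [0, 0, 0.1, 0, 0, 0, -1], [0, 0, 0, 0, 0, 0, -1]]])

```text
t: 13.2
eef_pos: [0.6167, 0.0107, 0.3183]
ee_rot: [180.0, 0.0, 90.1]
ft_force: [0.9, 0.0, -1.0]
grip_width: 0.0417
```

Request:
jog_arm(increments=[[[0, 0, 0.1, 0, 0, 0, -1], [0, 0, 0.05, 0, 0, 0, -1], [0, 0, 0, 0, 0, 0, -1]]])

```text
t: 13.58
eef_pos: [0.6167, 0.0106, 0.3179]
ee_rot: [180.0, -0.0, 90.1]
ft_force: [-7.0, 0.4, 18.7]
grip_width: 0.0413
```

Run:
```python
from h import *
show()
im=ctrl.camera('side'); save(im[150:270,280:400],'s7.png',5)
im=ctrl.camera('wrist'); save(im[120:330,180:380],'w7.png',2.8)
```

```text
{'t': np.float64(13.575), 'qpos': array([-29.1895,  26.485 ,  29.2196, 105.6207, -16.0957,  51.9716,
         7.5694]), 'eef_pos': array([0.6167, 0.0106, 0.3179]), 'ee_rot': array([ 1.799797e+02, -4.120000e-02,  9.009020e+01]), 'ft_force': array([-6.9992,  0.3708, 18.6644]), 'grip_width': np.float64(0.0413)}
```

View pics/s7.png

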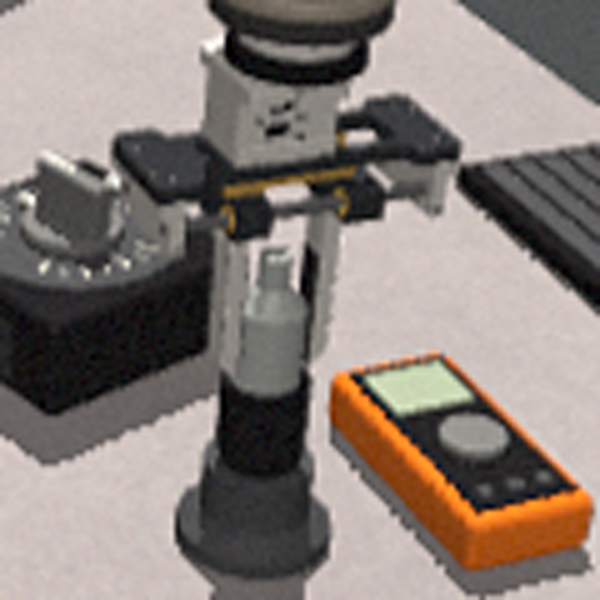

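View pics/w7.png

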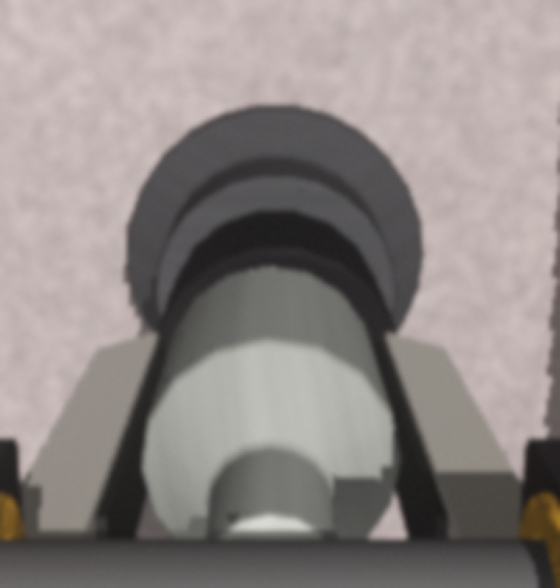

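Request:
jog_arm(increments=[[[0, 0, -0.1, 0, 0, 0, 0.3], [0, 0, 0, 0, 0, 0, 0.3], [0, 0, 0, 0, 0, 0, 0.3], [0, 0, -0.5, 0, 0, 0, 0.3], [0, 0, -1.5, 0, 0, 0, 0.3], [0, 0, -3, 0, 0, 0, 0.3], [0, 0, -3, 0, 0, 0, 0.3], [0, 0, -2.5, 0, 0, 0, 0.3], [0, 0, 0, 0, 0, 0, 0.3]]])

```text
t: 14.8
eef_pos: [0.617, 0.0104, 0.4256]
ee_rot: [179.8, -0.1, 90.1]
ft_force: [0.9, 0.3, 0.2]
grip_width: 0.0612
```

Run:
```python
from h import *
show()
im=ctrl.camera('side'); save(im[150:270,280:400],'s8.png',5)
pf=K('side')
s=np.array(im)[150:270,280:400].copy()
m=render('side',.6167,.0102,NOZ,.110,pf)[150:270,280:400]>.5
e=cv2.morphologyEx(m.astype(np.uint8),cv2.MORPH_GRADIENT,np.ones((2,2)))>0
s[e]=[255,0,0]; save(s,'s8o.png',5)
twist([.5953-.02*np.cos(np.radians(113)),.2545-.02*np.sin(np.radians(113)),.36],109.6,7)
```

```text
{'t': np.float64(14.8), 'qpos': array([-31.8867,  19.8778,  32.0821,  99.9394, -11.7155,  63.2932,
         4.0068]), 'eef_pos': array([0.617 , 0.0104, 0.4256]), 'ee_rot': array([ 1.797821e+02, -5.140000e-02,  9.008940e+01]), 'ft_force': array([0.9086, 0.2687, 0.18  ]), 'grip_width': np.float64(0.0612)}
per row [ 3.22e+00  3.60e-01  9.20e-01  3.00e-04 -0.00e+00 -4.86e-02] x 7
```

View pics/s8.png

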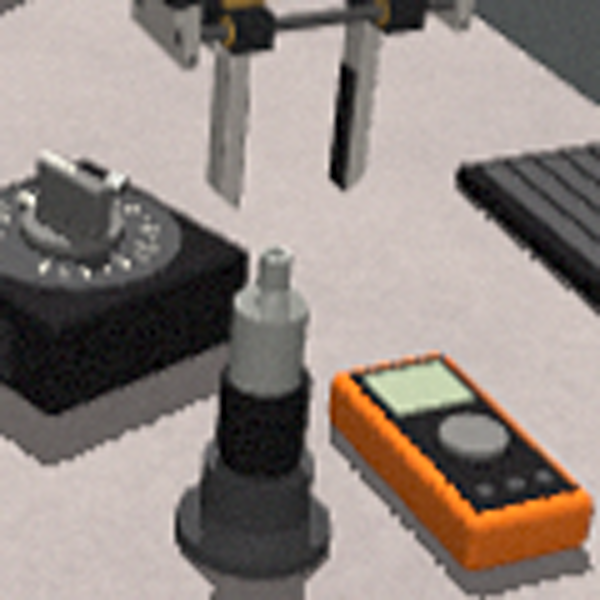

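View pics/s8o.png

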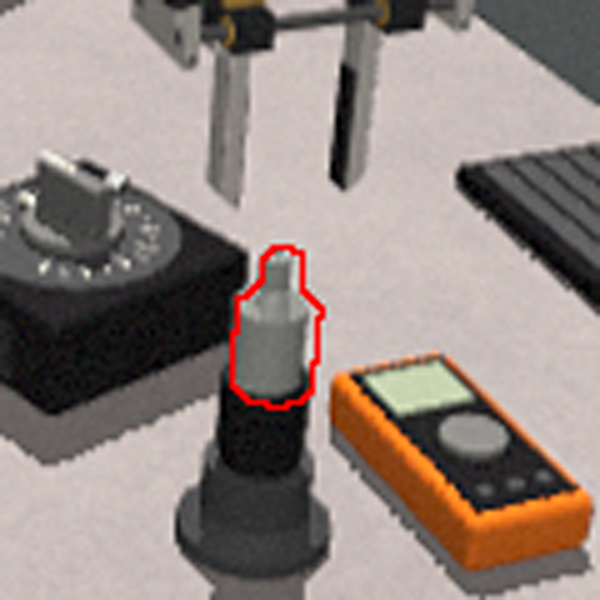

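The nozzle is home: its collar is flush with the black shoulder at (268,390) and the projected outline matches. Next is the dial.

Request:
jog_arm(increments=[[[3.22, 0.36, 0, 0, 0, -0.0486, 0.1], [3.22, 0.36, 0, 0, 0, -0.0486, 0.1], [3.22, 0.36, 0, 0, 0, -0.0486, 0.1], [3.22, 0.36, 1.6, 0, 0, -0.0486, 0.1], [3.22, 0.36, 1.6, 0, 0, -0.0486, 0.1], [3.22, 0.36, 1.6, 0, 0, -0.0486, 0.1], [3.22, 0.36, 1.6, 0, 0, -0.0486, 0.1], [0, 0, 0, 0, 0, 0, 0.1], [0, 0, 0, 0, 0, 0, 0.1]]])

```text
t: 15.98
eef_pos: [0.6085, 0.2364, 0.3585]
ee_rot: [-180.0, 0.0, 109.6]
ft_force: [0.0, -0.5, 1.0]
grip_width: 0.0515
```

Run:
```python
from h import *
show();twist([.5953,.2545,.287],109.6,1)
pf=K('wrist'); im=ctrl.camera('wrist'); save(im,'w9.png',1.4); np.savez('w9.npz',im=im,**{k:np.array(v) for k,v in pf[0].items()})
```

```text
{'t': np.float64(15.975), 'qpos': array([-43.9775,  26.0908,  23.0457,  98.5579, -11.7093,  57.7486,
         2.8522]), 'eef_pos': array([0.6085, 0.2364, 0.3585]), 'ee_rot': array([-1.799848e+02,  3.180000e-02,  1.096053e+02]), 'ft_force': array([ 0.0367, -0.5057,  1.0147]), 'grip_width': np.float64(0.0515)}
per row [ 2.15e+00 -6.40e-01  7.15e+00 -3.00e-04  6.00e-04  1.00e-04] x 1
```

View pics/w9.png

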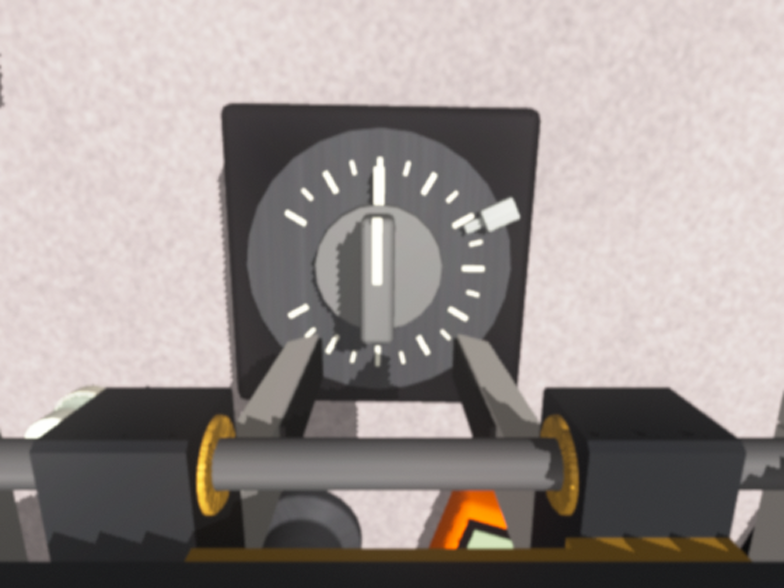

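The pointer stands vertical in the picture at (378,160 to 205), so the jaws are square to the bar. The flag is at (500,215).

Request:
jog_arm(increments=[[[1.1, -0.32, 1, 0, 0, 0, 0.1], [1.05, -0.32, 2, 0, 0, 0, 0.1], [0, 0, 2, 0, 0, 0, 0.1], [0, 0, 1, 0, 0, 0, 0.1], [0, 0, 0.85, 0, 0, 0, 0.1], [0, 0, 0, 0, 0, 0, 0.1], [0, 0, 0, 0, 0, 0, 0.1]]])

```text
t: 16.9
eef_pos: [0.5956, 0.2543, 0.2907]
ee_rot: [180.0, -0.0, 109.6]
ft_force: [-0.7, 0.4, -0.0]
grip_width: 0.0515
```

Run:
```python
from h import *
show();twist([.5953,.2545,.290],109.6,1)
im=ctrl.camera('wrist'); save(im,'w10.png',1.4)
im=ctrl.camera('side'); save(im[120:260,220:400],'s10.png',4)
```

```text
{'t': np.float64(16.9), 'qpos': array([-44.5775,  29.8767,  21.2824, 102.1978, -13.57  ,  50.4045,
         2.3971]), 'eef_pos': array([0.5956, 0.2543, 0.2907]), 'ee_rot': array([ 1.799648e+02, -3.600000e-03,  1.095722e+02]), 'ft_force': array([-0.7229,  0.4145, -0.0373]), 'grip_width': np.float64(0.0515)}
per row [ 0.03   -0.02    0.07    0.0006 -0.0001 -0.0005] x 1
```

View pics/w10.png

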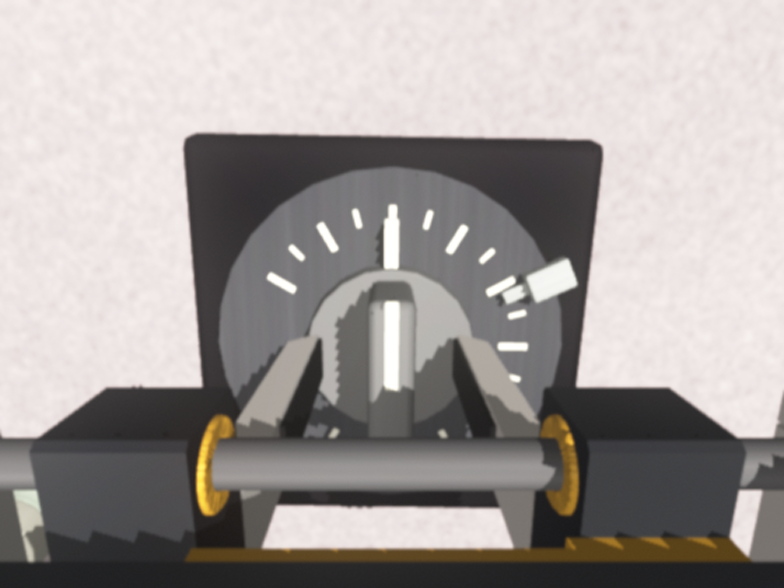

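View pics/s10.png

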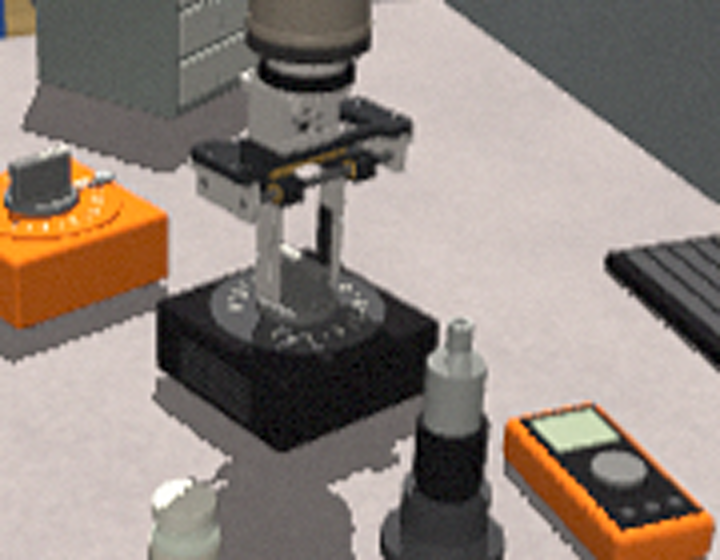

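The bar stands centred between the fingers at (392,370). I'm closing on it and turning.

Request:
jog_arm(increments=[[[0, 0, 0, 0, 0, 0, -1], [0, 0, 0, 0, 0, 0, -1], [0, 0, 0, 0, 0, 0, -1], [0, 0, 0, 0, 0, 0, -1], [0, 0, 0, 0, 0, 0, -1]]])

```text
t: 17.62
eef_pos: [0.5961, 0.2547, 0.2905]
ee_rot: [179.8, 0.0, 109.6]
ft_force: [8.2, 3.8, -5.9]
grip_width: 0.0159
```

Request:
jog_arm(increments=[[[0, 0, 0, 0, 0, 0.1, -1], [0, 0, 0, 0, 0, 0.1, -1], [0, 0, 0, 0, 0, 0.1, -1], [0, 0, 0, 0, 0, 0.1, -1], [0, 0, 0, 0, 0, 0.1, -1], [0, 0, 0, 0, 0, 0.1, -1], [0, 0, 0, 0, 0, 0.1, -1], [0, 0, 0, 0, 0, 0.1, -1], [0, 0, 0, 0, 0, 0.1, -1], [0, 0, 0, 0, 0, 0.1, -1], [0, 0, 0, 0, 0, 0.08, -1], [0, 0, 0, 0, 0, 0, -1], [0, 0, 0, 0, 0, 0, -1]]])

```text
t: 19.25
eef_pos: [0.5958, 0.2549, 0.2905]
ee_rot: [179.9, -0.1, 47.7]
ft_force: [5.9, 2.5, -3.9]
grip_width: 0.016
```

Run:
```python
from h import *
show()
pf=K('wrist'); im=ctrl.camera('wrist'); save(im,'w11.png',1.4); np.savez('w11.npz',im=im,**{k:np.array(v) for k,v in pf[0].items()})
save(im[120:230,190:370],'w11c.png',4.4)
```

```text
{'t': np.float64(19.25), 'qpos': array([-55.4432,  33.2732,  36.9052, 102.8233, -24.6755,  52.0589,
       -49.8619]), 'eef_pos': array([0.5958, 0.2549, 0.2905]), 'ee_rot': array([ 1.799424e+02, -9.660000e-02,  4.772360e+01]), 'ft_force': array([ 5.8871,  2.5063, -3.9255]), 'grip_width': np.float64(0.016)}
```

View pics/w11.png

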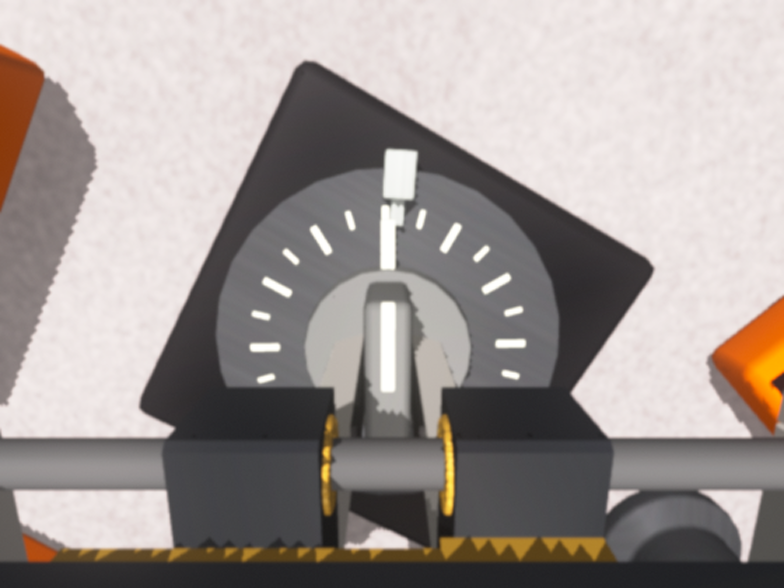

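View pics/w11c.png

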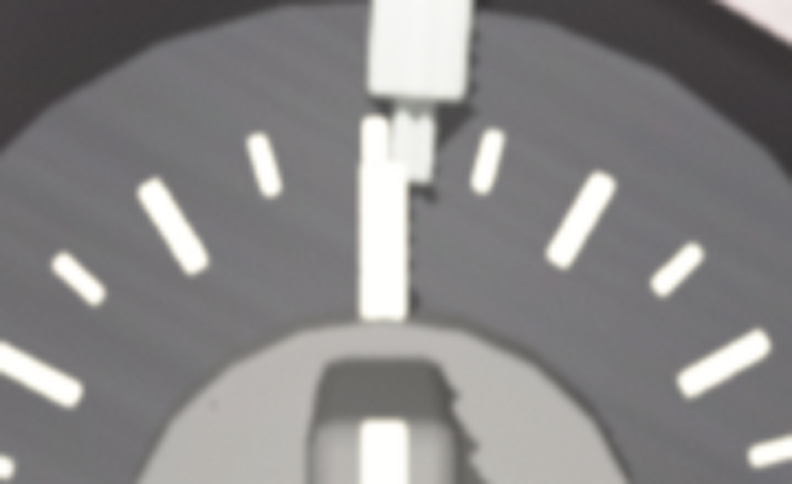

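Run:
```python
from h import *
d=np.load('w11.npz'); pf=({k:d[k] for k in d.files if k!='im'},210/np.tan(np.radians(float(d['vfov']))/2))
W=lambda a,b,z:ray('w',190+(a-1.7)/4.4,120+(b-1.7)/4.4,z,pf)
for c in ([.5953,.2545],[.5958,.2549]):
  for nm,a,b,z in [('ptr tip',385,162,.080),('ptr root',384,318,.08),('flag tip',415,183,.08),('needle top',414,110,.08),('flag in',418,98,.085),('flag out',422,-18,.085)]:
    w=W(a,b,z)[:2]-c; print(nm,np.hypot(*w).round(4),np.degrees(np.arctan2(w[1],w[0])).round(2))
```

```text
ptr tip 0.0531 47.36
ptr root 0.0333 47.38
flag tip 0.0507 43.08
needle top 0.0597 43.93
flag in 0.0613 43.69
flag out 0.0748 44.1
ptr tip 0.0525 47.46
ptr root 0.0327 47.55
flag tip 0.05 43.13
needle top 0.059 43.99
flag in 0.0607 43.74
flag out 0.0741 44.14
```

Request:
jog_arm(increments=[[[0, 0, 0, 0, 0, 0.03, -1], [0, 0, 0, 0, 0, 0.035, -1], [0, 0, 0, 0, 0, 0, -1], [0, 0, 0, 0, 0, 0, -1]]])

```text
t: 19.8
eef_pos: [0.5958, 0.2549, 0.2905]
ee_rot: [180.0, -0.1, 44.0]
ft_force: [5.3, 3.0, -4.0]
grip_width: 0.0156
```

Run:
```python
from h import *
show()
pf=K('wrist'); im=ctrl.camera('wrist'); np.savez('w12.npz',im=im,**{k:np.array(v) for k,v in pf[0].items()})
save(im[95:230,190:370],'w12c.png',4.4)
```

```text
{'t': np.float64(19.8), 'qpos': array([-56.0613,  33.5559,  37.8523, 102.8606, -25.3996,  52.2301,
       -52.9585]), 'eef_pos': array([0.5958, 0.2549, 0.2905]), 'ee_rot': array([ 1.799533e+02, -1.014000e-01,  4.399880e+01]), 'ft_force': array([ 5.3162,  3.0271, -4.018 ]), 'grip_width': np.float64(0.0156)}
```

View pics/w12c.png

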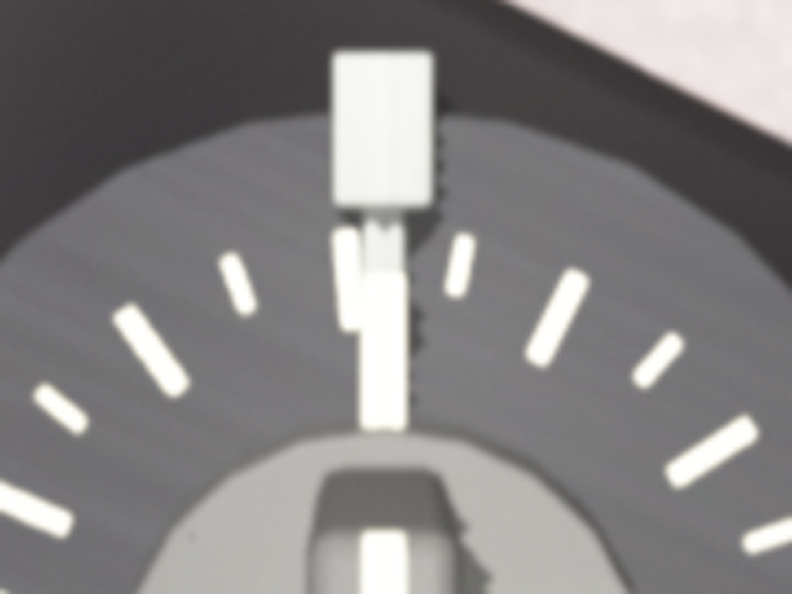

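The pointer (u=384) and the flag and needle (u=383–384) are in line. I'm letting go and rising straight up.

Request:
jog_arm(increments=[[[0, 0, 0, 0, 0, 0, -0.2], [0, 0, 0, 0, 0, 0, 0], [0, 0, 0, 0, 0, 0, 0], [0, 0, -0.5, 0, 0, 0, 0], [0, 0, -2, 0, 0, 0, 0], [0, 0, -3, 0, 0, 0, 0], [-1.5, 0, -3, 0, 0, 0, 0], [-1.5, 0, -1, 0, 0, 0, 0], [0, 0, 0, 0, 0, 0, 0], [0, 0, 0, 0, 0, 0, 0]]])

```text
t: 21.1
eef_pos: [0.5735, 0.2341, 0.3847]
ee_rot: [-180.0, 0.0, 44.0]
ft_force: [1.3, 0.5, -0.4]
grip_width: 0.0473
```

Run:
```python
from h import *
show()
pf=K('wrist'); im=ctrl.camera('wrist'); np.savez('w13.npz',im=im,**{k:np.array(v) for k,v in pf[0].items()})
save(im[60:250,180:380],'w13c.png',4)
save(ctrl.camera('side'),'s13.png',1.4); save(ctrl.camera('top'),'t13.png',1.4)
```

```text
{'t': np.float64(21.1), 'qpos': array([-60.1807,  24.9894,  42.6704, 102.4251, -19.2864,  60.1509,
       -56.3905]), 'eef_pos': array([0.5735, 0.2341, 0.3847]), 'ee_rot': array([-1.799754e+02,  3.460000e-02,  4.401840e+01]), 'ft_force': array([ 1.3378,  0.485 , -0.4201]), 'grip_width': np.float64(0.0473)}
```

View pics/w13c.png

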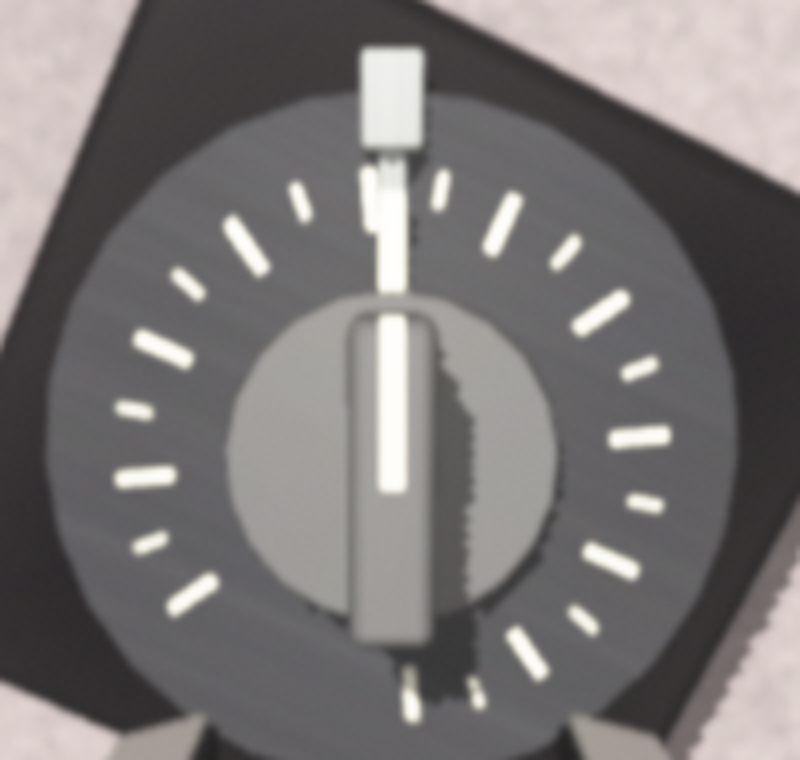

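View pics/s13.png

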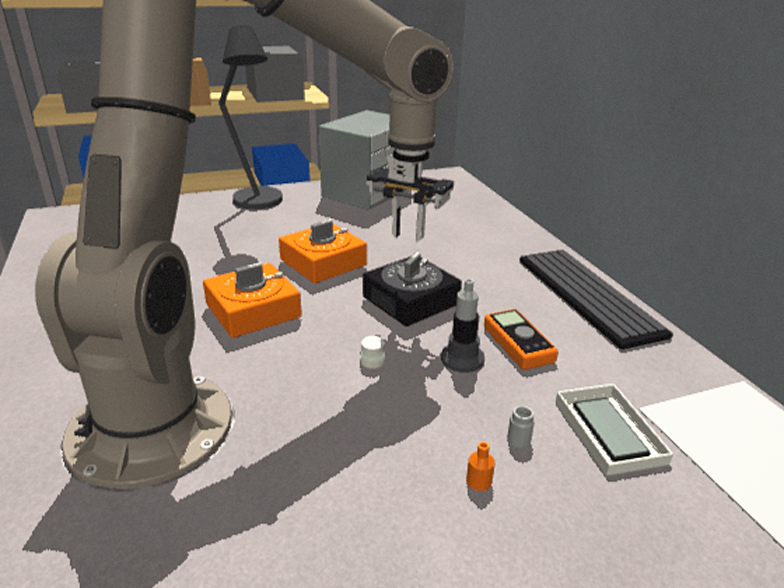

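View pics/t13.png

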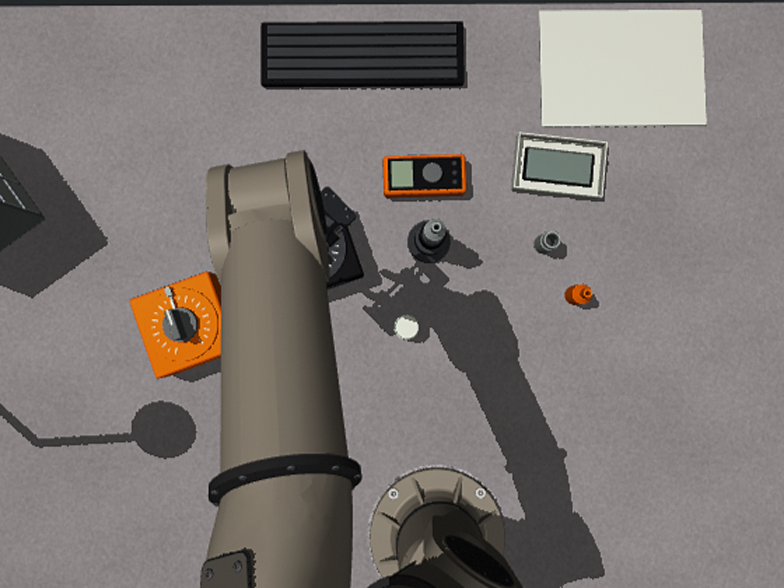

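The pointer (392,240) points straight at the flag (392,100). The nozzle sits on the shoulder and the bystanders are unmoved, so I'm handing in.

Run:
```python
from h import *
d=np.load('w13.npz'); pf=({k:d[k] for k in d.files if k!='im'},210/np.tan(np.radians(float(d['vfov']))/2))
W=lambda a,b,z:ray('w',180+(a-1.5)/4,60+(b-1.5)/4,z,pf)
for nm,a,b,z in [('ptr tip',392,190,.080),('ptr root',392,292,.08),('flag in',392,148,.085),('flag out',391,48,.085)]:
    w=W(a,b,z)[:2]-[.5955,.2547]; print(nm,np.hypot(*w).round(4),np.degrees(np.arctan2(w[1],w[0])).round(2))
print(ctrl.hand_in())
```

```text
ptr tip 0.0534 43.91
ptr root 0.0336 43.86
flag in 0.0609 43.93
flag out 0.0791 44.09
the job is handed in; nothing more can be done
None
```

I put the narrow steel nozzle over the barrel, pressed it down onto the shoulder and let go. Then I turned the dial about 66° clockwise to the flag, released it and backed off. I handed the job in at about 21 s; the hand-in gives no verdict.

**Nozzle:** I felt it meet the shoulder at about 19 N, at the expected height. After release, its projected outline in the side picture agreed to about a pixel in height, though it sat a few pixels off sideways. The collar showed flush with the shoulder.

**Dial:** the last wrist picture put the pointer at 43.9° and the flag at 43.9–44.1°. Before the turn the flag had measured 43.3–43.7°. I put that small difference down to measurement error, since the gripper stayed clear of the flag.

**Other items:** the other nozzle, meter, jar and tray showed in the same places in the last side and top pictures.

**Measurement that disagreed:** where the nozzle sat in the grip differed by about 1.5 mm between two views. I aimed between the two, and it slid on with no noticeable side force until it met the shoulder, where about 7 N showed sideways.

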